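Lay a siphon tube and a squeeze lever in the valve rebuild tray

ROBOT

A 6-joint arm with a two-finger parallel gripper is mounted at the origin on the work surface. World frame = base frame: x ahead of the robot, y to its left, z up, the work surface at z = 0. Lengths are in m, angles in rad, forces in N, time in s.
With the tool pointing down it reaches from about 0.275 to 0.825 m from the base axis. Payload 5.2 kg.
Tool frame: the origin (TCP) lies midway between the tips of the shut fingers; the grasp point (between the pads) lies 19 mm behind it; x points along the fingers, y is the direction in which the jaws open and shut, and the axes are right-handed (so a half turn about x gives the same grasp; the last joint's range is limited). The gripper opens to 93 mm and grips with 3 to 60 N. Pads are 15 mm wide; open, the fingers measure 128 mm over their backs; the gripper's body (75 mm by 188 mm) begins 65 mm behind the grasp point.
Start: joints at [-1.459, 0.259, 1.535, -0, 1.348, -0.203], TCP at [0.17, -0.523, 0.219] pointing down, gripper open.
Joint ranges: [-3.14, 3.14], [-0.91, 2.08], [0.19, 2.58], [-1.22, 4.36], [0.22, 2.71], [-3.12, 3.12]. Speed limits (rad/s): [2.57, 2.57, 3.14, 3.14, 3.14, 3.14].

INTERFACE

Orientations are given as a rotation vector (axis times angle).
In Python, from station import monitor, imaging, ticket gives the robot as it stands. The module is installed in compiled form; this text tells all that it offers.
- The arm moves only by the tool send_rows, never from a script. Its argument "plan" is a list of rows, each a list of 7 numbers: the shift along the tool's x, y, z in cm, then the turn, a rotation vector about the tool's x, y, z in rad, then the closure in counts, from 0 (fully open) to 255 (shut). In form: [[x, y, z, wx, wy, wz, claw], ...]. A call has 1 to 12 rows; each row shifts and turns the commanded pose from where the row before left it, along the tool's axes as they then stand; what a row does not reach is not made up. A row lasts 1/10 s, in which the tool goes at most 50 mm and 8.59 degrees, less where a joint would pass 70% of its speed; a pose out of reach is approached as far as the arm can. A call is refused whole if a number of a shift passes 5 or a number of a turn 0.15, either way. A call with a gripper value outside its range is refused whole. The fingers move at their own pace and stop on an object; the grip force is fixed at half the most. Time passes only in rows, so rows that do not move let the fingers close. It gives the time, the measured TCP pose, the force and the opening at its end, in the units of the state.
- monitor.get_state(): the state, without advancing time (a new reading comes with each control period).
- imaging.camera(name): name is "scene" or "top" or "wrist"; returns a dict with "color" (400x640x3 uint8, blue, green, red), "range_z" (400x640 float32, m along the optical axis (not along the pixel's ray), 0 where there is no reading), "fx", "fy", "cx", "cy" (pixels), "dist_coeffs" ([k1, k2, p1, p2, k3] as OpenCV has them; the pictures are not rectified), "R" (3x3) and "t" (3): a world point X has camera coordinates R X + t; the wrist camera has in their place "T_tool_cam" (4x4, takes a point from camera to tool coordinates, whose origin is the TCP and whose axes are the tool frame's). Camera axes: x right, y down, z forward; pixel columns grow to the right and rows downward; lengths in m; the calibration is good to about 2 mm. A picture is of the moment at which its call begins: read the wrist's pose just before it.
- ticket.hand_in(): hands the job in, once; it reports no verdict.
The state is a dict: "clock": time; "joints": joint angles; "joint_velocities": joint speeds; "joint_efforts": joint torques, N m; "ee_pos": TCP position; "ee_rot": TCP orientation; "wrist_force": force on the tool from outside, world axes, zero at the start; "ft_torque": the same for the moment, N m; "grip_width": opening from 0.0 (shut) to 1.0 (fully open).
Only numpy, scipy, OpenCV 4.12 (cv2) and the standard library are available. Lean on these libraries where they do the work, as an engineer would, in place of code of your own. Each camera call takes 0.05 s, during which the arm holds its last target. There are 200 camera calls.

TASK

Finish laying out the valve rebuild kit: draw the long white siphon tube up out of the drain block, lift the red squeeze lever up off its hook, and lay both flat on the floor of the blue tray, in either order. Lower each part right down into the tray before you let go of it, rather than dropping it in. Leave the brass valve body standing where it is in the tray, and do not disturb the short black tube or the green lens.

Things in the scene. Friction and masses are not known exactly. Their poses are not given: they have to be found in the camera images.
- tube: siphon tube to move: white nylon pipe, 16 mm diameter, 180 mm long, 45 g; brass hex ferrule (20 mm across flats, 23 across corners) from 156 to 170 mm above the foot. Origin: centre of its foot; z runs up the pipe. Starts upright in either well of the drain block, foot on the well floor, upper 100 mm standing clear above the block; the well is 4 mm wider than the pipe and does not grip it
- tube_foot (a point): centre of the foot of the siphon tube
- tube_top (a point): centre of the top end of the siphon tube, 180 mm from the foot
- lever: squeeze lever to move: red steel channel 128 mm long, 24 mm wide, 110 g. As it hangs: z up its length, y across, x along the hook bar away from the tip; origin on the web, 65 mm below its upper end. Web 2.5 mm; side flanges reach 11 mm to -x (15 in the top 30 mm); lowest 42 mm bent 15 deg to +x. Slot 12 mm wide, z = 33 to 55 mm, its top edge resting on the bar; swings freely
- lever_slot_end (a point): middle of the slotted (upper, as it hangs) end of the lever, 65 mm above its origin
- lever_grip_end (a point): middle of the bent (lower, as it hangs) end of the lever, 62 mm below its origin and 11 mm to its +x side
- hook_stand: fixed steel stand, left or right of the tray; origin on the bench. Foot plate 120 x 90 x 10 mm (x = -50 to 70); post 14 mm thick, 212 mm high, at x = 50 mm. A level bar, 6 mm thick, axis 190 mm up, runs from it to x = -45 mm (roughly towards the robot), then rises 8 mm to its tip. The lever hangs at x = -30 mm: lifted 8 to 16 mm it clears the tip and comes off level towards -x
- hook_tip (a point): end of the hook bar: 57 mm to -x of the stand's origin, 198 mm above the bench
- block: fixed grey drain block, 60 (x) x 150 (y) x 90 (z) mm, left or right of the tray; origin under its centre. Two upright round wells, 20 mm wide and 80 mm deep, at y = +45 and -45 mm: one holds the siphon tube, the other the short black tube
- black_tube: bystander: short black tube, 16 mm diameter, 115 mm long, upright in the other well, its upper 35 mm clear above the block; origin at its foot
- tray: fixed blue tray, outside 330 (x) x 250 (y) x 24 (z) mm, walls and floor 5 mm thick; origin under its centre, x roughly away from the robot. The valve body stands at the end nearest the robot (115 to 125 mm to -x of the centre); all the floor beyond it is free
- valve: bystander: brass valve body, 76 mm high, 36 mm hexagon, side ports at 47 mm height reaching 30 mm to its +y and 20 mm to its -y; stands loose on its 30 mm threaded neck in the tray; origin at the centre of its foot
- lens: bystander: green glass gauge lens, 48 mm diameter, 8 mm thick, lying loose on the bench; origin under its centre

How it is judged:
On the way, in this order (a step that is already met when the one before it is completed fails the run):
1. the first of the two parts is lowered into the tray while still held: an end of it is inside the tray walls and within 30 mm of the tray's floor (((contact force between the fingers and tube above 0.3 N and ((x of tube_foot in the frame of tray between -0.16 and 0.16 m and y of tube_foot in the frame of tray between -0.12 and 0.12 m and z of tube_foot in the frame of tray between 0 and 0.035 m) or (x of tube_top in the frame of tray between -0.16 and 0.16 m and y of tube_top in the frame of tray between -0.12 and 0.12 m and z of tube_top in the frame of tray between 0 and 0.035 m))) or (contact force between the fingers and lever above 0.3 N and ((x of lever_slot_end in the frame of tray between -0.16 and 0.16 m and y of lever_slot_end in the frame of tray between -0.12 and 0.12 m and z of lever_slot_end in the frame of tray between 0 and 0.035 m) or (x of lever_grip_end in the frame of tray between -0.16 and 0.16 m and y of lever_grip_end in the frame of tray between -0.12 and 0.12 m and z of lever_grip_end in the frame of tray between 0 and 0.035 m))))), for 0.1 s.
2. with the first part lying let go in the tray, the other is lowered into the tray in the same way, still held (((x of tube_foot in the frame of tray between -0.16 and 0.16 m and y of tube_foot in the frame of tray between -0.12 and 0.12 m and z of tube_foot in the frame of tray between 0 and 0.025 m and x of tube_top in the frame of tray between -0.16 and 0.16 m and y of tube_top in the frame of tray between -0.12 and 0.12 m and z of tube_top in the frame of tray between 0 and 0.025 m and linear speed of tube below 0.02 m/s and contact force between the fingers and tube below 0.05 N and (contact force between the fingers and lever above 0.3 N and ((x of lever_slot_end in the frame of tray between -0.16 and 0.16 m and y of lever_slot_end in the frame of tray between -0.12 and 0.12 m and z of lever_slot_end in the frame of tray between 0 and 0.035 m) or (x of lever_grip_end in the frame of tray between -0.16 and 0.16 m and y of lever_grip_end in the frame of tray between -0.12 and 0.12 m and z of lever_grip_end in the frame of tray between 0 and 0.035 m)))) or (x of lever_slot_end in the frame of tray between -0.16 and 0.16 m and y of lever_slot_end in the frame of tray between -0.12 and 0.12 m and x of lever_grip_end in the frame of tray between -0.16 and 0.16 m and y of lever_grip_end in the frame of tray between -0.12 and 0.12 m and z of lever in the frame of tray below 0.03 m and angle between lever's own z axis and vertical between 1.27 and 1.87 rad and linear speed of lever below 0.02 m/s and contact force between the fingers and lever below 0.05 N and (contact force between the fingers and tube above 0.3 N and ((x of tube_foot in the frame of tray between -0.16 and 0.16 m and y of tube_foot in the frame of tray between -0.12 and 0.12 m and z of tube_foot in the frame of tray between 0 and 0.035 m) or (x of tube_top in the frame of tray between -0.16 and 0.16 m and y of tube_top in the frame of tray between -0.12 and 0.12 m and z of tube_top in the frame of tray between 0 and 0.035 m)))))), for 0.1 s.
At the end, for the whole second after the job is handed in: Tube and lever lie still and let go in the tray, all ends inside its walls: tube ends under 25 mm above the underside of the tray, lever level within 0.3 rad, its origin under 30 mm. Valve upright within 0.15 rad and within 25 mm of its start; black tube and lens within 20 mm of theirs (x of tube_foot in the frame of tray between -0.16 and 0.16 m and y of tube_foot in the frame of tray between -0.12 and 0.12 m and z of tube_foot in the frame of tray between 0 and 0.025 m and x of tube_top in the frame of tray between -0.16 and 0.16 m and y of tube_top in the frame of tray between -0.12 and 0.12 m and z of tube_top in the frame of tray between 0 and 0.025 m and linear speed of each of tube, lever below 0.02 m/s and x of lever_slot_end in the frame of tray between -0.16 and 0.16 m and y of lever_slot_end in the frame of tray between -0.12 and 0.12 m and x of lever_grip_end in the frame of tray between -0.16 and 0.16 m and y of lever_grip_end in the frame of tray between -0.12 and 0.12 m and z of lever in the frame of tray below 0.03 m and angle between lever's own z axis and vertical between 1.27 and 1.87 rad and angle between valve's own z axis and vertical below 0.15 rad and distance of valve from where it was at the start of the episode below 0.025 m and distance of each of black_tube, lens from where it was at the start of the episode below 0.02 m); the robot touches nothing.
It fails at once if the valve body is tipped more than 0.3 rad or shifted more than 25 mm (angle between valve's own z axis and vertical above 0.3 rad or distance of valve from where it was at the start of the episode above 0.025 m).
It fails at once if the short black tube is moved more than 20 mm (distance of black_tube from where it was at the start of the episode above 0.02 m).
It fails at once if the green lens is moved more than 20 mm (distance of lens from where it was at the start of the episode above 0.02 m).
It also fails if it takes over 64 s, if anything falls off the work surface, if the arm or the gripper's body presses on something with over 40 N, if the wrist force passes 120 N, or if a joint passes its speed limit or range.

## Working session

There is one attempt and no reset: what is moved stays moved. The work goes in short steps, Python scripts to look and compute and a tool call to move; the robot and the scene stay as the last step left them, time stands still between calls to the robot, and variables do not carry over. Pictures are saved under pics/ and viewed, about 8 in all and at most 12, crops included, and the job is handed in when it is done.

Besides the shell and the picture viewer there is one more tool, called after ">>>" as name([rows], argument=value, ...), one row to a line, values as JSON. send_rows: Moves the arm, as the interface text tells. Its arguments: {"type":"object","properties":{"plan":{"type":"array","items":{"type":"array","items":{"type":"number"}}}},"required":["plan"]}

```bash
mkdir -p pics; cat > h.py <<'E'
import numpy as np, cv2
from scipy.spatial.transform import Rotation as Ro
from station import monitor, imaging, ticket
def shot(n,save=None):
    s=monitor.get_state(); c=imaging.camera(n)
    K=np.array([[c['fx'],0,c['cx']],[0,c['fy'],c['cy']],[0,0,1.]]); d=np.array(c['dist_coeffs'])
    if n=='wrist':
        T=np.eye(4);T[:3,:3]=Ro.from_rotvec(s['ee_rot']).as_matrix();T[:3,3]=s['ee_pos'];T=T@np.array(c['T_tool_cam'])
        Rw,o=T[:3,:3],T[:3,3]
    else:
        R=np.array(c['R']);Rw=R.T;o=-R.T@np.array(c['t'])
    v,u=np.mgrid[0:400,0:640]
    p=cv2.undistortPoints(np.stack([u.ravel(),v.ravel()],1).astype(float)[:,None],K,d)[:,0]
    rays=np.c_[p,np.ones(len(p))].reshape(400,640,3)
    P=rays*c['range_z'][...,None]@Rw.T+o
    P[c['range_z']<=0]=np.nan
    if save: cv2.imwrite('pics/'+save,c['color'])
    return dict(img=c['color'],hsv=cv2.cvtColor(c['color'],cv2.COLOR_BGR2HSV),P=P,rays=rays@Rw.T,o=o)
def onplane(S,u,v,z):
    r=S['rays'][int(round(v)),int(round(u))];return S['o']+r*(z-S['o'][2])/r[2]
E
python3 - <<'E'
from h import *
for n in('scene','top'):
    S=shot(n,n+'0.png'); print(n,S['o'],np.isfinite(S['P'][...,0]).mean())
    np.savez('/tmp/%s.npz'%n,**S)
a=monitor.get_state();print(a)
cv2.imwrite('pics/both0.png',np.vstack([cv2.imread('pics/scene0.png'),cv2.imread('pics/top0.png')])[:, :])
E
```

```text
scene [1.19474185 0.65184344 0.69611375] 0.99628125
top [0.32415555 0.00712835 1.46155755] 0.9960625
{'clock': 0.1, 'joints': array([-1.45877671e+00,  2.59261626e-01,  1.53595789e+00,  2.05677479e-05,
        1.34799976e+00, -2.02781118e-01]), 'joint_velocities': array([ 0.00168613, -0.0013631 , -0.00040442, -0.00101254, -0.00174818,
        0.00094654]), 'joint_efforts': array([ 2.34332016e-03, -4.38212013e+01, -2.84640473e+01,  7.21038622e-02,
        3.63514654e-02, -5.75662261e-05]), 'ee_pos': array([ 0.17027895, -0.52246807,  0.21791174]), 'ee_rot': array([ 2.05226823,  0.32738912, -2.05207327]), 'wrist_force': array([0.44457945, 0.42279239, 0.87409267]), 'ft_torque': array([-0.0106436 ,  0.01291129,  0.04888904]), 'grip_width': 0.9971193227147775}
```

View pics/scene0.png

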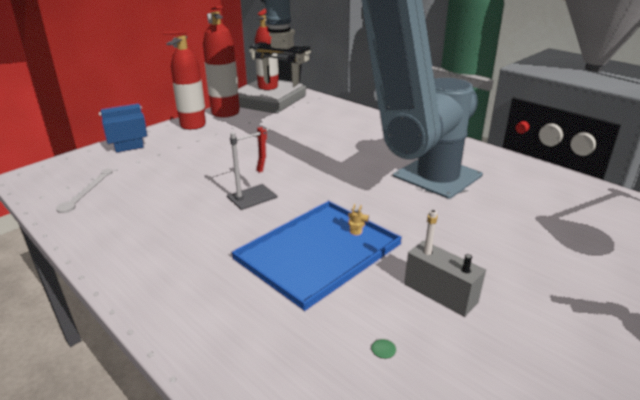

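View pics/top0.png

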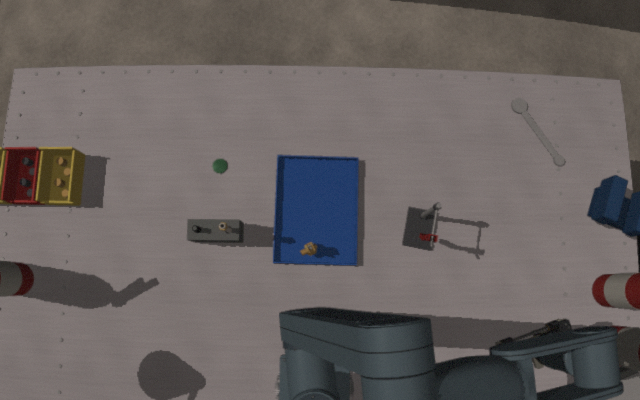

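The scene shows the tray with the valve at its near end, the stand with the red lever on its -y side, and the block with the tube in the inner well on its +y side. Top pixels: tube (222,228), black tube (197,230), valve (310,249), lever (429,237), lens (220,166), tray centre about (317,210).

```bash
python3 - <<'E'
from h import *
np.set_printoptions(precision=4,suppress=True)
T=dict(np.load('/tmp/top.npz'));S=dict(np.load('/tmp/scene.npz'))
def box(D,m):
    P=D['P'][m]; print(len(P),np.nanmin(P,0),np.nanmax(P,0)); return P
win=np.zeros((400,640),bool);win[140:280,265:370]=1
m=win&(T['hsv'][...,0]>100)&(T['hsv'][...,0]<125)&(T['hsv'][...,1]>150)
c=max(cv2.findContours(m.astype('uint8'),0,2)[0],key=cv2.contourArea)
q=np.array([onplane(T,*p,0.024)[:2] for p in c[:,0]]).astype('float32')
r=cv2.minAreaRect(q*1000);print('tray',r)
P=T['P']; z=P[...,2]; X=P[...,0];Y=P[...,1]
# block top
b=np.zeros((400,640),bool);b[205:255,180:250]=1
m=b&(z>.08)&(z<.097); print('block',cv2.minAreaRect((P[m][:,:2]*1000).astype('float32')))
# from scene too: vertical things
for n,D in(('top',T),('scene',S)):
    P=D['P'];z=P[...,2]
    rg=lambda x0,x1,y0,y1,z0,z1:(P[...,0]>x0)&(P[...,0]<x1)&(P[...,1]>y0)&(P[...,1]<y1)&(z>z0)&(z<z1)
    print(n)
    m=rg(.1,.6,.15,.5,.105,.3); 
    k,l=cv2.connectedComponents(m.astype('uint8'))
    for i in range(1,k):
        Q=P[l==i]
        if len(Q)>5:print('tubes',len(Q),Q.min(0),np.median(Q,0),Q.max(0))
    m=rg(.1,.7,-.5,-.1,.03,.3);
    k,l=cv2.connectedComponents(m.astype('uint8'))
    for i in range(1,k):
        Q=P[l==i]
        if len(Q)>5:print('stand',len(Q),Q.min(0),np.median(Q,0),Q.max(0))
    h=D['hsv'];red=((h[...,0]<8)|(h[...,0]>172))&(h[...,1]>130)&rg(.1,.7,-.5,-.1,.03,.3)
    Q=P[red];print('red',len(Q),Q.min(0),np.median(Q,0),Q.max(0))
    for lo,hi in((.05,.09),(.09,.13),(.13,.16),(.16,.19),(.19,.22)):
        m=rg(.1,.7,-.5,-.1,lo,hi)
        for nm,mm in(('red',m&red),('oth',m&~red)):
            Q=P[mm]
            if len(Q)>2:print(lo,nm,len(Q),Q.min(0),np.median(Q,0),Q.max(0))
    m=rg(.1,.7,-.12,.15,.04,.12);Q=P[m]
    if len(Q):print('valve',len(Q),Q.min(0),np.median(Q,0),Q.max(0))
    g=(h[...,0]>55)&(h[...,0]<90)&(h[...,1]>80)&rg(.3,1,.0,.6,-.02,.04);Q=P[g];print('lens',len(Q),Q.min(0),np.median(Q,0),Q.max(0))
# foot plate contour on top
h=T['hsv']; m=np.zeros((400,640),bool);m[195:260,395:450]=1
m&=(h[...,2]<95)&(h[...,1]<90)
c=max(cv2.findContours(m.astype('uint8'),0,2)[0],key=cv2.contourArea)
print('plate',cv2.minAreaRect(np.array([onplane(T,*p,0.01)[:2]*1000 for p in c[:,0]]).astype('float32')))
cv2.imwrite('pics/c.png',np.hstack([cv2.resize(T['img'][185:265,390:495],None,fx=4,fy=4,interpolation=2)[:, :400],cv2.resize(S['img'][120:220,210:310],None,fx=4,fy=3.2,interpolation=2)]))
E
```

```text
tray ((534.7781982421875, 0.5844955444335938), (245.8377227783203, 325.0568542480469), 89.0797348022461)
block ((462.4149169921875, 295.77239990234375), (60.66435241699219, 152.15159606933594), 0.8188965916633606)
top
tubes 77 [0.4525 0.2389 0.1075] [0.4611 0.2474 0.1812] [0.4729 0.2621 0.1944]
tubes 35 [0.4543 0.3319 0.1108] [0.461  0.3375 0.1242] [0.4701 0.3462 0.1313]
stand 314 [ 0.4155 -0.3336  0.0314] [ 0.4726 -0.3169  0.1896] [ 0.5329 -0.2947  0.2166]
red 85 [ 0.4295 -0.3189  0.0832] [ 0.4435 -0.2983  0.176 ] [ 0.4613 -0.2947  0.2061]
0.05 red 5 [ 0.4581 -0.3184  0.0832] [ 0.4584 -0.3118  0.0856] [ 0.4613 -0.2997  0.0878]
0.05 oth 24 [ 0.4532 -0.3252  0.0511] [ 0.5198 -0.3181  0.0754] [ 0.5299 -0.299   0.0895]
0.09 red 17 [ 0.4386 -0.3188  0.0901] [ 0.4505 -0.299   0.11  ] [ 0.4574 -0.2964  0.1283]
0.09 oth 23 [ 0.4352 -0.326   0.0947] [ 0.5184 -0.3185  0.1159] [ 0.5285 -0.2968  0.129 ]
0.13 red 12 [ 0.4382 -0.2986  0.1306] [ 0.4434 -0.2969  0.1446] [ 0.45   -0.2956  0.1575]
0.13 oth 18 [ 0.4345 -0.3242  0.1312] [ 0.5185 -0.3181  0.1426] [ 0.5279 -0.3154  0.1573]
0.16 red 24 [ 
[... 1405 characters left out ...]
9 -0.3292  0.1301] [ 0.5235 -0.3164  0.1447] [ 0.5316 -0.2915  0.1599]
0.16 red 60 [ 0.4353 -0.3218  0.1613] [ 0.444  -0.2963  0.1731] [ 0.4521 -0.2889  0.1896]
0.16 oth 129 [ 0.4298 -0.3274  0.1601] [ 0.511  -0.3146  0.1835] [ 0.5327 -0.2887  0.19  ]
0.19 red 28 [ 0.4304 -0.3177  0.19  ] [ 0.4442 -0.2985  0.1972] [ 0.45   -0.2939  0.2016]
0.19 oth 103 [ 0.1541 -0.4737  0.1901] [ 0.5193 -0.3152  0.1972] [ 0.535  -0.292   0.2197]
valve 229 [ 0.3977 -0.0005  0.0402] [0.4214 0.0267 0.0568] [0.4322 0.0498 0.0806]
lens 294 [0.6529 0.286  0.0019] [0.6738 0.3073 0.0062] [0.6926 0.3256 0.0105]
plate ((495.8145446777344, -321.7679443359375), (100.35556030273438, 148.0069122314453), 79.90535736083984)
```

View pics/c.png

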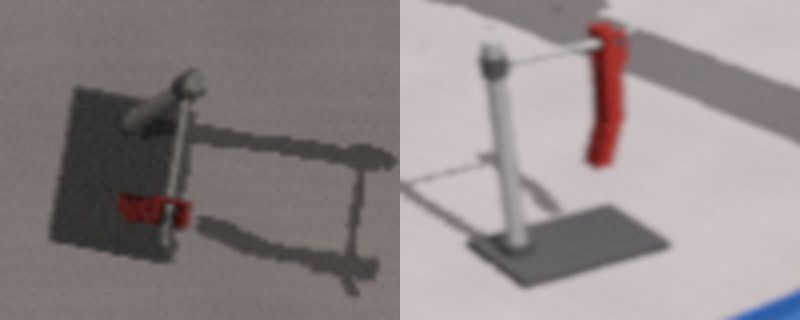

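The lever hangs from a hook bar running roughly along x (yaw about -8°), with the tip towards the robot. Next I compute the hook geometry and the first delta.

```bash
cat >> h.py <<'E'
np.set_printoptions(precision=4,suppress=True)
def goto(pos=None,R=None):
    """print shift (cm, current tool axes) and turn rotvec to reach pos / R"""
    s=monitor.get_state();R0=Ro.from_rotvec(s['ee_rot'])
    print('t',s['clock'],'tcp',s['ee_pos'],'q',s['joints'],'F',s['wrist_force'],'w',s['grip_width']);print(R0.as_matrix())
    if pos is not None: print('shift cm',R0.inv().apply(np.array(pos)-s['ee_pos'])*100)
    if R is not None: print('turn',(R0.inv()*Ro.from_matrix(R)).as_rotvec())
E
python3 - <<'E'
from h import *
T=dict(np.load('/tmp/top.npz'))
P=T['P'];h=T['hsv'];z=P[...,2]
m=(z>.18)&(z<.2)&(P[...,0]<.51)&(P[...,0]>.3)&(P[...,1]<-.28)&(P[...,1]>-.36)&(h[...,1]<110)
v,u=np.where(m);B=np.array([onplane(T,a,b,.193) for a,b in zip(u,v)])
for b in B[np.argsort(B[:,0])][::3]:print(b)
print(np.polyfit(B[:,0],B[:,1],1))
goto([.42,0,.42])
E
```

```text
[ 0.4188 -0.3082  0.193 ]
[ 0.4242 -0.3083  0.193 ]
[ 0.4295 -0.3056  0.193 ]
[ 0.4322 -0.3084  0.193 ]
[ 0.435 -0.322  0.193]
[ 0.4401 -0.3058  0.193 ]
[ 0.4428 -0.3059  0.193 ]
[ 0.4482 -0.3087  0.193 ]
[ 0.4509 -0.3115  0.193 ]
[ 0.4562 -0.3089  0.193 ]
[ 0.4589 -0.3089  0.193 ]
[ 0.4616 -0.3117  0.193 ]
[ 0.4643 -0.3145  0.193 ]
[ 0.4696 -0.3119  0.193 ]
[ 0.4724 -0.3146  0.193 ]
[ 0.475  -0.3147  0.193 ]
[ 0.4777 -0.3148  0.193 ]
[ 0.4805 -0.3175  0.193 ]
[ 0.4858 -0.3149  0.193 ]
[ 0.4886 -0.3177  0.193 ]
[ 0.4913 -0.3205  0.193 ]
[ 0.494  -0.3206  0.193 ]
[ 0.4994 -0.318   0.193 ]
[ 0.5021 -0.3208  0.193 ]
[ 0.5075 -0.3182  0.193 ]
[-0.1615 -0.2381]
t 0.1 tcp [ 0.1703 -0.5225  0.2179] q [-1.4588  0.2593  1.536   0.      1.348  -0.2028] F [0.4446 0.4228 0.8741] w 0.9971193227147775
[[-0.0002  0.3096 -0.9509]
 [ 0.0016 -0.9509 -0.3096]
 [-1.     -0.0016 -0.0003]]
shift cm [-20.1283 -41.9795 -39.9288]
```

>>> send_rows([
  [-5,0,0,0,0,0,0],
  [-5,0,0,0,0,0,0],
  [-5,0,0,0,0,0,0],
  [-5,0,0,0,0,0,0],
  [0,-3.5,-3.33,0,0,0,0],
  [0,-3.5,-3.33,0,0,0,0],
  [0,-3.5,-3.33,0,0,0,0],
  [0,-3.5,-3.33,0,0,0,0],
  [0,-3.5,-3.33,0,0,0,0],
  [0,-3.5,-3.33,0,0,0,0],
  [0,-3.5,-3.33,0,0,0,0],
  [0,-3.5,-3.33,0,0,0,0],
])

```text
clock: 1.3
ee_pos: [0.3371, -0.1723, 0.4185]
ee_rot: [2.052, 0.325, -2.052]
wrist_force: [0.8, -1.2, 0.7]
grip_width: 1.002
```

```bash
python3 - <<'E'
from h import *
goto([.42,0,.42],[[0,1,0],[0,0,-1],[-1,0,0]])
E
```

```text
t 1.3 tcp [ 0.3371 -0.1723  0.4185] q [-0.7696 -0.1254  1.478   0.0002  1.789   0.4871] F [ 0.8194 -1.1663  0.7181] w 1.0022763385244704
[[ 0.0001  0.309  -0.9511]
 [ 0.0001 -0.9511 -0.309 ]
 [-1.     -0.0001 -0.0001]]
shift cm [ -0.1491 -13.823  -13.2069]
turn [-1.2567 -0.0002 -0.    ]
```

>>> send_rows([
  [0,-3.5,-3.3,0,0,0,0],
  [0,-3.5,-3.3,0,0,0,0],
  [0,-3.5,-3.3,0,0,0,0],
  [0,-3.3,-3.3,0,0,0,0],
  [0,0,0,-0.14,0,0,0],
  [0,0,0,-0.14,0,0,0],
  [0,0,0,-0.14,0,0,0],
  [0,0,0,-0.14,0,0,0],
  [0,0,0,-0.14,0,0,0],
  [0,0,0,-0.14,0,0,0],
  [0,0,0,-0.14,0,0,0],
  [0,0,0,-0.14,0,0,0],
])

```text
clock: 2.5
ee_pos: [0.4195, -0.0021, 0.4183]
ee_rot: [1.304, 1.146, -1.305]
wrist_force: [-0.0, 0.1, 0.3]
grip_width: 1.003
```

```bash
python3 - <<'E'
from h import *
goto([.46,0.07,.36],[[0,1,0],[0,0,-1],[-1,0,0]])
# horizontal +y pointing: tool x=+y, y=+x, z = x cross y = y x x = -z
goto(None,[[0,1,0],[1,0,0],[0,0,-1]])
from scipy.optimize import least_squares
d=[([.2593,1.536,1.348],np.hypot(.1703,.5225),.2179),([-.1254,1.478,1.789],np.hypot(.3371,.1723),.4185)]
s=monitor.get_state();q=s['joints'];d.append((q[[1,2,4]],np.hypot(*s['ee_pos'][:2]),s['ee_pos'][2]))
# tool-down: r=L1 s2+L2 s23, z=c+L1 c2+L2 c23 (c=h-d)
A=[];b=[]
for (a,e,f),r,z in d:
    A+=[[np.sin(a),np.sin(a+e),0],[np.cos(a),np.cos(a+e),1]];b+=[r,z]
print(np.linalg.lstsq(np.array(A),np.array(b),rcond=None))
E
```

```text
t 2.5 tcp [ 0.4195 -0.0021  0.4183] q [-0.2722 -0.0452  1.4068  0.      1.7809 -0.1421] F [-0.0054  0.068   0.2972] w 1.0026043028175438
[[-0.0008  0.9915 -0.1298]
 [ 0.0002 -0.1298 -0.9915]
 [-1.     -0.0009 -0.0001]]
shift cm [ 5.8265  3.0826 -7.6712]
turn [-0.1302 -0.0002  0.0009]
t 2.5 tcp [ 0.4195 -0.0021  0.4183] q [-0.2722 -0.0452  1.4068  0.      1.7809 -0.1421] F [-0.0054  0.068   0.2972] w 1.0026043028175438
[[-0.0008  0.9915 -0.1298]
 [ 0.0002 -0.1298 -0.9915]
 [-1.     -0.0009 -0.0001]]
turn [-0.1029  1.5682 -0.1015]
(array([ 0.4452,  0.4463, -0.1173]), array([0.]), np.int32(3), array([2.4491, 1.7207, 0.2024]))
```

>>> send_rows([
  [0,0,0,-0.13,0,0,0],
  [2,1,-2.5,0,0,0,0],
  [0,0,0,0,0.14,0,0],
  [0,0,0,0,0.14,0,0],
  [0,0,0,0,0.14,0,0],
  [0,0,0,0,0.14,0,0],
  [0,0,0,0,0,0,0],
])

```text
clock: 3.2
ee_pos: [0.4298, 0.0205, 0.3962]
ee_rot: [1.622, 1.608, -0.898]
wrist_force: [0.7, 0.1, -0.3]
grip_width: 0.997
```

```bash
cat > fk.py <<'E'
from h import *
from scipy.optimize import least_squares
OFF=.111
def fk(q,p):
    L1,L2,h,d,a,off=p
    q1,q2,q3,q4,q5,q6=q
    Rz=lambda t:Ro.from_euler('z',t); Ry=lambda t:Ro.from_euler('y',t)
    R3=Rz(q1)*Ry(q2+q3)
    pw=Rz(q1).apply([a+L1*np.sin(q2)+L2*np.sin(q2+q3),off,h+L1*np.cos(q2)+L2*np.cos(q2+q3)])
    R=R3*Rz(q4)*Ry(q5)*Rz(q6)      # approach = local z
    return pw+R.apply([0,0,d]),R
E
python3 - <<'E'
from fk import *
D=[([-1.4588,.2593,1.536,0,1.348,-.2028],[.1703,-.5225,.2179]),([-.7696,-.1254,1.478,.0002,1.789,.4871],[.3371,-.1723,.4185]),([-.2722,-.0452,1.4068,0,1.7809,-.1421],[.4195,-.0021,.4183])]
s=monitor.get_state();D.append((s['joints'],s['ee_pos']));goto()
f=lambda p:np.concatenate([fk(q,p)[0]-x for q,x in D])
r=least_squares(f,[.42,.4,.3,.3,0,.11]);print(r.x,r.cost,f(r.x)*1000)
p,R=fk(s['joints'],r.x);print(R.as_matrix())
np.save('p.npy',r.x)
E
```

```text
t 3.2 tcp [0.4298 0.0205 0.3962] q [-0.6305  0.0437  1.5024  0.4784  1.9129 -0.5272] F [ 0.7194  0.1432 -0.3478] w 0.997317073611764
[[ 0.0014  0.9999 -0.0128]
 [ 0.5358 -0.0116 -0.8442]
 [-0.8443 -0.0057 -0.5358]]
[0.4605 0.4305 0.2368 0.3683 0.0014 0.1106] 8.13707356880103e-06 [-0.1741 -0.3218 -0.1252  1.4233 -1.5547  0.0981 -3.1546  0.7434 -0.3426
  0.9492 -0.1143  0.3697]
[[-0.9999  0.0128  0.0014]
 [ 0.0116  0.8442  0.5358]
 [ 0.0057  0.5358 -0.8443]]
```

```bash
cat >> fk.py <<'E'
lo=np.array([-3.14,-.91,.19,-1.22,.22,-3.12]);hi=np.array([3.14,2.08,2.58,4.36,2.71,3.12])
def pose(g,phi,al,sgn=1):
    """grasp point g, azimuth phi, al below horizontal (deg) -> tcp, tool matrix; tool y horizontal, sgn=1: y to the right of x"""
    f,a=np.radians([phi,al]);x=np.array([np.cos(a)*np.cos(f),np.cos(a)*np.sin(f),-np.sin(a)])
    y=sgn*np.array([np.sin(f),-np.cos(f),0]);return np.array(g)+.019*x,np.c_[x,y,np.cross(x,y)]
def ik(t,M,q0):
    P=np.load('p.npy');W=Ro.from_matrix(np.c_[-M[:,1],-M[:,2],M[:,0]])
    def f(q):
        p,R=fk(q,P);return np.r_[(p-t)*5,(R.inv()*W).as_rotvec()]
    r=least_squares(f,np.clip(q0,lo+.01,hi-.01),bounds=(lo,hi));return r.x,np.abs(r.fun).max(),np.minimum(r.x-lo,hi-r.x)
E
python3 - <<'E'
from fk import *
q0=monitor.get_state()['joints']
tube=[.465,.2505,.13];lev=[.445,-.31,.125]
for nm,g,lay,phis in(('tube',tube,[.645,.03,.014],(60,75,90,110)),('lever',lev,[.56,0,.018],(-60,-75,-90,-110))):
  for phi in phis:
    for al in(0,15,30,45):
      for sg in(1,-1):
        best=None
        for j4 in(q0[3],-.9,1.5,3,4):
            g0=q0.copy();g0[3]=j4;g0[0]=.3 if nm=='tube' else -.6
            r=ik(*pose(g,phi,al,sg),g0)
            if r[1]<.01:
                l=np.array(g)+[0,0,.13];r2=ik(*pose(l,phi,al,sg),r[0]);r3=ik(*pose(lay,phi,al+90,sg),q0)
                best=(r2[1],r3[1],r[2].min(),r2[2].min(),r3[2].min()),r[0],r3[0]
                print(nm,phi,al,sg,*[np.round(b,2) for b in best]);
E
```

```text
tube 60 0 1 [0.   0.   0.1  0.06 0.76] [-0.56  0.8   2.48  1.53  1.57 -1.71] [-0.13  0.65  1.52  0.    0.98  0.4 ]
tube 60 0 1 [0.   0.   0.1  0.06 0.76] [-0.56  0.8   2.48  1.53  1.57 -1.71] [-0.13  0.65  1.52  0.    0.98  0.4 ]
tube 60 0 1 [0.   0.   0.1  0.06 0.76] [-0.56  0.8   2.48  1.53  1.57 -1.71] [-0.13  0.65  1.52  0.    0.98  0.4 ]
tube 60 0 1 [0.   0.   0.1  0.06 0.76] [-0.56  0.8   2.48  1.53  1.57 -1.71] [-0.13  0.65  1.52  0.    0.98  0.4 ]
tube 60 0 1 [0.   0.   0.1  0.06 0.76] [-0.56  0.8   2.48  1.53  1.57 -1.71] [-0.13  0.65  1.52  0.    0.98  0.4 ]
tube 60 0 -1 [0.   0.   0.1  0.06 0.38] [-0.56  0.8   2.48  1.53  1.57  1.43] [-0.13  0.65  1.52 -0.    0.98 -2.74]
tube 60 15 1 [0.   0.   0.07 0.12 0.96] [-0.52  0.48  2.51  1.54  1.31 -1.41] [-0.    0.76  1.34 -0.25  1.18  0.63]
tube 60 15 1 [0.   0.   0.07 0.12 0.96] [-0.52  0.48  2.51  1.54  1.31 -1.41] [-0.    0.76  1.34 -0.25  1.18  0.63]
tube 60 15 1 [0.   0.   0.07 0.12 0.96] [-0.52  0.48  2.51  1.54  1.31 -1.41] [-0.    0.76  1.34 -0.25  1.18  0.63]
tube 60 15 1 [0.   0.   0.07 0.12 0.96] [-0.52  0.48  2.51  1
[... 14214 characters left out ...]
[0.   0.44 0.29 0.28 0.  ] [-0.35  0.44  1.84 -0.93  1.09 -2.6 ] [-0.37  0.51  1.76  0.42  0.99 -3.12]
lever -110 45 1 [0.   0.44 0.29 0.28 0.  ] [-0.35  0.44  1.84 -0.93  1.09 -2.6 ] [-0.37  0.51  1.76  0.42  0.99 -3.12]
lever -110 45 1 [0.   0.44 0.29 0.28 0.  ] [-0.35  0.44  1.84 -0.93  1.09 -2.6 ] [-0.37  0.51  1.76  0.42  0.99 -3.12]
lever -110 45 -1 [0.   0.   0.29 0.39 0.67] [-0.35  0.44  1.84 -0.93  1.09  0.55] [-0.66  0.61  1.91  0.85  1.11 -0.9 ]
lever -110 45 -1 [0.   0.   0.29 0.39 0.67] [-0.35  0.44  1.84 -0.93  1.09  0.55] [-0.66  0.61  1.91  0.85  1.11 -0.9 ]
lever -110 45 -1 [0.   0.   0.29 0.39 0.67] [-0.35  0.44  1.84 -0.93  1.09  0.55] [-0.66  0.61  1.91  0.85  1.11 -0.9 ]
```

>>> send_rows([
  [0,0,0,0,0.14,0,0],
  [0,0,0,0,0.14,0,0],
  [0,0,0,0,0.14,0,0],
  [0,0,0,0,0.14,0,0],
  [0,0,0,0,0.14,0,0],
  [0,0,0,0,0.04,0,0],
  [0,0,0,0,0,0,0],
])

```text
clock: 3.9
ee_pos: [0.4298, 0.0231, 0.3976]
ee_rot: [2.083, 2.074, -0.288]
wrist_force: [-0.4, -0.0, -0.6]
grip_width: 1.003
```

```bash
python3 - <<'E'
from fk import *
t,M=pose([.463,.2508-.097,.13+.026],90,15);print(t);goto(t,M)
print(ik(*pose([.4405,-.309,.135],-103,40,-1),[-.3,.44,1.84,-.93,1.1,.6]))
E
```

```text
[0.463  0.1722 0.1511]
t 3.9 tcp [0.4298 0.0231 0.3976] q [-0.8633  0.3199  1.6833  0.8535  2.1535 -0.7775] F [-0.3863 -0.0273 -0.646 ] w 1.0028846542761827
[[ 0.0039  1.     -0.0047]
 [ 0.9635 -0.005  -0.2677]
 [-0.2677 -0.0034 -0.9635]]
shift cm [20.9789  3.3278 19.7496]
turn [-0.0046  0.0092 -0.004 ]
(array([-0.3178,  0.4043,  1.9396, -1.0761,  1.0487,  0.6053]), np.float64(1.229034235494808e-13), array([2.8222, 1.3143, 0.6404, 0.1439, 0.8287, 2.5147]))
```

>>> send_rows([
  [3,0.5,2.8,0,0,0,0],
  [3,0.5,2.8,0,0,0,0],
  [3,0.5,2.8,0,0,0,0],
  [3,0.5,2.8,0,0,0,0],
  [3,0.5,2.8,0,0,0,0],
  [3,0.4,2.8,0,0,0,0],
  [3,0.4,2.8,0,0,0,0],
  [0,0,0,0,0,0,0],
  [0,0,0,0,0,0,0],
])

```text
clock: 4.8
ee_pos: [0.4639, 0.1729, 0.1546]
ee_rot: [2.078, 2.072, -0.283]
wrist_force: [0.3, 0.1, 1.1]
grip_width: 0.998
```

```bash
python3 - <<'E'
from fk import *
t,M=pose([.463,.2508,.13],90,15);goto(t,M)
S=shot('wrist','w1.png');P=S['P']
s=monitor.get_state();R=Ro.from_rotvec(s['ee_rot']);L=R.inv().apply((P.reshape(-1,3)-s['ee_pos'])).reshape(P.shape)
m=(P[...,2]>.11)&(P[...,2]<.155)&(P[...,1]>.2)&(P[...,1]<.3)&(P[...,0]>.4)&(P[...,0]<.52)
print(m.sum(),np.median(P[m],0),P[m].min(0),P[m].max(0),'tool',np.median(L[m],0))
v,u=np.where(m);print(u.min(),u.max(),v.min(),v.max())
E
```

```text
t 4.8 tcp [0.4639 0.1729 0.1546] q [-0.5966  0.6395  1.9671  0.9257  1.6136 -1.136 ] F [0.288  0.0838 1.0948] w 0.9984693177536846
[[ 0.003   1.      0.0011]
 [ 0.963  -0.0026 -0.2694]
 [-0.2694  0.0019 -0.963 ]]
shift cm [10.0679 -0.1236  0.2445]
turn [ 0.0011  0.011  -0.003 ]
715 [0.4625 0.2452 0.1341] [0.4542 0.243  0.11  ] [0.47   0.2535 0.1549] tool [ 0.0767 -0.0023 -0.0001]
306 323 186 231
```

View pics/w1.png

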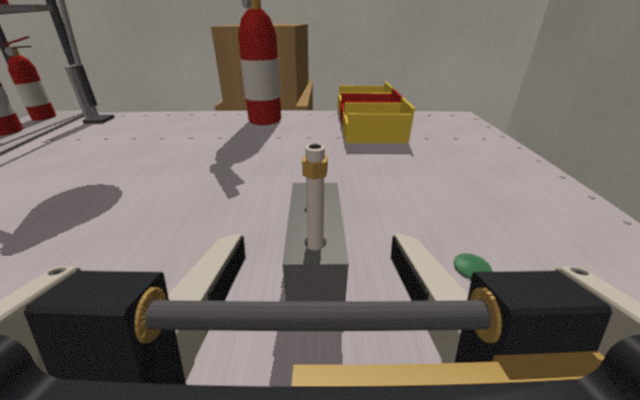

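The wrist view shows the tube between the open fingers at about u=315, v=145-245. It is about 2 mm off centre, so I go in and close.

>>> send_rows([
  [2.5,-0.1,0.1,0,0,0,0],
  [2.5,-0.1,0.1,0,0,0,0],
  [2.5,0,0,0,0,0,0],
  [2.5,0,0,0,0,0,0],
  [0,0,0,0,0,0,0],
  [0,0,0,0,0,0,255],
  [0,0,0,0,0,0,255],
  [0,0,0,0,0,0,255],
  [0,0,0,0,0,0,255],
  [0,0,0,0,0,0,255],
  [0,0,0,0,0,0,255],
  [0,0,0,0,0,0,255],
])

```text
clock: 6.05
ee_pos: [0.4624, 0.2682, 0.1249]
ee_rot: [2.084, 2.071, -0.284]
wrist_force: [0.7, -0.7, 0.2]
grip_width: 0.448
```

```bash
python3 - <<'E'
from fk import *
s=monitor.get_state()
goto(s['ee_pos']+np.array([0,0,.12]))
E
```

```text
t 6.05 tcp [0.4624 0.2682 0.1249] q [-0.4222  0.6818  2.0416  1.0858  1.4845 -1.1885] F [ 0.6525 -0.6711  0.1684] w 0.4481969332925492
[[ 0.0059  1.     -0.0019]
 [ 0.9636 -0.0062 -0.2674]
 [-0.2674 -0.0003 -0.9636]]
shift cm [ -3.2087  -0.0031 -11.5631]
```

Still closing; a few more rows, then lift.

>>> send_rows([
  [0,0,0,0,0,0,255],
  [0,0,0,0,0,0,255],
  [0,0,0,0,0,0,255],
  [0,0,0,0,0,0,255],
  [0,0,0,0,0,0,255],
  [0,0,0,0,0,0,255],
  [0,0,0,0,0,0,255],
])

```text
clock: 6.75
ee_pos: [0.4623, 0.2683, 0.1249]
ee_rot: [2.083, 2.071, -0.284]
wrist_force: [-0.3, 0.0, -0.5]
grip_width: 0.164
```

>>> send_rows([
  [-0.27,0,-0.96,0,0,0,255],
  [-0.53,0,-1.93,0,0,0,255],
  [-0.53,0,-1.93,0,0,0,255],
  [-0.53,0,-1.93,0,0,0,255],
  [-0.53,0,-1.93,0,0,0,255],
  [-0.53,0,-1.93,0,0,0,255],
  [-0.53,0,-1.93,0,0,0,255],
  [0,0,0,0,0,0,255],
])

```text
clock: 7.55
ee_pos: [0.4626, 0.2686, 0.2573]
ee_rot: [2.081, 2.068, -0.28]
wrist_force: [0.5, 0.6, -1.0]
grip_width: 0.164
```

```bash
python3 - <<'E'
from fk import *
S=shot('scene');P=S['P']
s=monitor.get_state();g=s['ee_pos']-.019*Ro.from_rotvec(s['ee_rot']).as_matrix()[:,0];print('grasp',g)
m=(P[...,2]>.1)&(np.abs(P[...,1]-g[1])<.1)&(np.abs(P[...,0]-g[0])<.05)
for z in np.arange(.1,.36,.02):
    Q=P[m&(abs(P[...,2]-z)<.01)]
    if len(Q):print(round(z,2),len(Q),np.median(Q,0))
goto([.52,.15,.35])
cv2.imwrite('pics/s2.png',S['img'][60:320,260:560].repeat(2,0).repeat(2,1))
E
```

```text
grasp [0.4622 0.2503 0.261 ]
0.1 30 [0.4684 0.3446 0.105 ]
0.12 79 [0.4664 0.343  0.1214]
0.14 24 [0.4687 0.256  0.1459]
0.16 67 [0.4694 0.2557 0.1599]
0.18 70 [0.4696 0.2555 0.1794]
0.2 71 [0.4694 0.2561 0.1998]
0.22 73 [0.4693 0.2556 0.2193]
0.24 75 [0.4717 0.2543 0.2391]
0.26 480 [0.4849 0.2431 0.2638]
0.28 753 [0.4753 0.2065 0.2789]
0.3 414 [0.4716 0.1874 0.3025]
0.32 426 [0.4672 0.1833 0.3142]
t 7.6 tcp [0.4623 0.2686 0.2559] q [-0.4213  0.4124  1.9962  1.0824  1.6307 -0.9134] F [ 0.2916  0.1026 -1.2111] w 0.16324171979186552
[[ 0.0063  1.      0.0013]
 [ 0.9632 -0.0057 -0.2689]
 [-0.2689  0.003  -0.9632]]
shift cm [-13.9202   5.8643  -5.87  ]
```

View pics/s2.png

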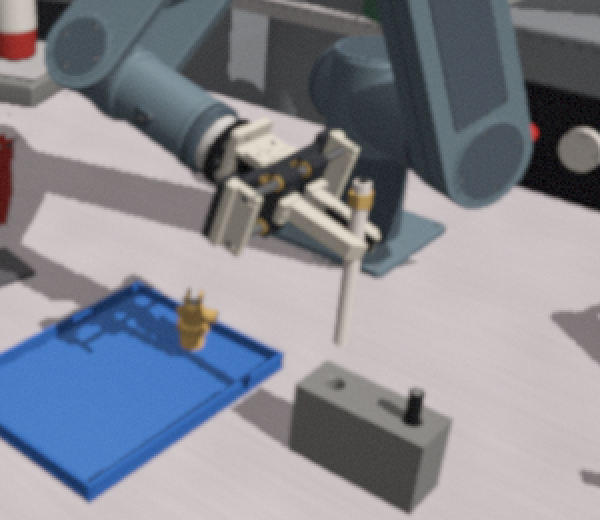

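The tube is clear of the well and hangs vertical, with its foot at about 0.14 m. Now I carry it over the tray and pitch it down.

>>> send_rows([
  [-2.97,2.63,0.99,0,0,0,255],
  [-2.97,2.63,0.99,0,0,0,255],
  [-2.97,2.63,0.99,0,0,0,255],
  [-2.97,2.63,0.99,0,0,0,255],
  [-2.97,2.63,0.99,0,0,0,255],
  [-2.97,2.63,0.99,0,0,0,255],
  [-2.97,2.63,0.99,0,0,0,255],
  [0,0,0,0,0,0,255],
])

```text
clock: 8.4
ee_pos: [0.6477, 0.0448, 0.2411]
ee_rot: [2.087, 2.066, -0.285]
wrist_force: [0.7, -0.1, -0.4]
grip_width: 0.164
```

>>> send_rows([
  [0,0,0,0,-0.14,0,255],
  [0,0,0,0,-0.14,0,255],
  [0,0,0,0,-0.14,0,255],
  [0,0,0,0,-0.14,0,255],
  [0,0,0,0,-0.14,0,255],
  [0,0,0,0,-0.14,0,255],
  [0,0,0,0,-0.14,0,255],
  [0,0,0,0,-0.14,0,255],
  [0,0,0,0,-0.14,0,255],
  [0,0,0,0,-0.14,0,255],
  [0,0,0,0,-0.14,0,255],
  [0,0,0,0,0,0,255],
])

```text
clock: 9.6
ee_pos: [0.6433, 0.0533, 0.2415]
ee_rot: [1.026, 1.034, -1.315]
wrist_force: [-0.0, 1.4, -1.1]
grip_width: 0.163
```

```bash
python3 - <<'E'
from fk import *
s=monitor.get_state();M0=Ro.from_rotvec(s['ee_rot']).as_matrix();g=s['ee_pos']-.019*M0[:,0];print('grasp',g)
t,M=pose([.645,.03,.06],90,105);goto(t,M)
for n in('scene','top'):
    S=shot(n);P=S['P'];h=S['hsv']
    m=(h[...,1]<70)&(h[...,2]>100)&(P[...,2]>g[2]-.06)&(P[...,2]<g[2]+.06)&(abs(P[...,0]-g[0])<.025)&(abs(P[...,1]-g[1])<.15)
    for y in np.arange(-.1,.16,.02):
        Q=P[m&(abs(P[...,1]-y)<.01)]
        if len(Q)>3:print(n,round(y,2),len(Q),np.median(Q,0))
E
```

```text
grasp [0.6434 0.0579 0.2599]
t 9.6 tcp [0.6433 0.0533 0.2415] q [ 0.0468  0.4523  1.2239 -0.2421  1.4838  0.0678] F [-0.0172  1.3977 -1.0961] w 0.1625087869012068
[[-0.0042  1.      0.0028]
 [-0.2393  0.0017 -0.9709]
 [-0.9709 -0.0048  0.2393]]
shift cm [20.0792  0.2586 -2.0387]
turn [ 0.0029 -0.0202  0.0042]
scene -0.06 21 [ 0.6503 -0.0563  0.2566]
scene -0.04 36 [ 0.6506 -0.0414  0.2551]
scene -0.02 20 [ 0.6511 -0.0206  0.2533]
scene 0.0 9 [ 0.6507 -0.0038  0.2511]
scene 0.02 23 [0.6497 0.027  0.2578]
scene 0.04 7 [0.6508 0.032  0.2549]
scene 0.06 213 [0.665  0.0652 0.2619]
scene 0.08 210 [0.6499 0.0742 0.2761]
scene 0.1 46 [0.6492 0.1077 0.2626]
scene 0.12 59 [0.6471 0.1172 0.2608]
top -0.06 12 [ 0.6434 -0.063   0.2624]
top -0.04 11 [ 0.6518 -0.0425  0.2606]
top -0.02 17 [ 0.6435 -0.0195  0.2618]
top 0.0 14 [ 0.643  -0.0014  0.2647]
top 0.02 23 [0.6425 0.0215 0.2642]
top 0.04 8 [0.6483 0.0342 0.2639]
```

The tube is level within about 2°, with its foot at y≈-0.06. I lower it.

>>> send_rows([
  [3.6,0.05,-0.45,0,0,0,255],
  [3.6,0.05,-0.45,0,0,0,255],
  [3.6,0.05,-0.45,0,0,0,255],
  [3.6,0.05,-0.45,0,0,0,255],
  [3.6,0.05,-0.45,0,0,0,255],
  [2.6,0.05,-0.4,0,0,0,255],
  [0,0,0,0,0,0,255],
  [0,0,0,0,0,0,255],
])

```text
clock: 10.5
ee_pos: [0.6478, 0.0237, 0.0375]
ee_rot: [1.036, 1.029, -1.321]
wrist_force: [-0.2, -0.5, -0.3]
grip_width: 0.163
```

```bash
python3 - <<'E'
from fk import *
goto([.645,.0255,.0105])
S=shot('scene','s3.png');P=S['P'];h=S['hsv']
m=(h[...,1]<70)&(h[...,2]>100)&(P[...,2]<.08)&(P[...,2]>.01)&(P[...,0]>.62)&(P[...,0]<.67)&(abs(P[...,1])<.12)
for y in np.arange(-.1,.12,.02):
    Q=P[m&(abs(P[...,1]-y)<.01)]
    if len(Q)>3:print(round(y,2),len(Q),np.median(Q,0))
E
```

```text
t 10.5 tcp [0.6478 0.0237 0.0375] q [-0.0003  0.6168  1.4735 -0.2732  1.0705  0.1423] F [-0.1676 -0.5167 -0.3329] w 0.1633804311348226
[[-0.0031  1.     -0.0083]
 [-0.2368 -0.0088 -0.9715]
 [-0.9716 -0.0011  0.2368]]
shift cm [ 2.5814 -0.2804 -0.8102]
0.04 140 [0.6534 0.0398 0.0592]
0.06 38 [0.6535 0.0573 0.0586]
0.08 59 [0.653  0.0833 0.058 ]
```

>>> send_rows([
  [0.9,-0.1,-0.3,0,0,0,255],
  [0.9,-0.1,-0.2,0,0,0,255],
  [0.8,0,-0.2,0,0,0,255],
  [0,0,0,0,0,0,255],
  [0,0,0,0,0,0,255],
  [0,0,0,0,0,0,255],
])

```text
clock: 11.15
ee_pos: [0.6463, 0.0262, 0.0108]
ee_rot: [1.034, 1.028, -1.318]
wrist_force: [0.1, 0.7, -0.9]
grip_width: 0.161
```

```bash
python3 - <<'E'
from fk import *
goto([.645,.0255,.0105])
S=shot('scene','s4.png');P=S['P']
T=shot('top');cv2.imwrite('pics/s4.png',np.hstack([S['img'][160:320,200:420].repeat(2,0).repeat(2,1),T['img'][130:290,250:450].repeat(2,0).repeat(2,1)])[:, :800])
E
```

```text
t 11.15 tcp [0.6463 0.0262 0.0108] q [ 0.0041  0.6459  1.4974 -0.283   1.0185  0.1615] F [ 0.0874  0.7423 -0.9193] w 0.1608785713573212
[[-0.0009  1.     -0.0057]
 [-0.2377 -0.0057 -0.9713]
 [-0.9713  0.0005  0.2377]]
shift cm [ 0.0438 -0.1276  0.0633]
```

View pics/s4.png

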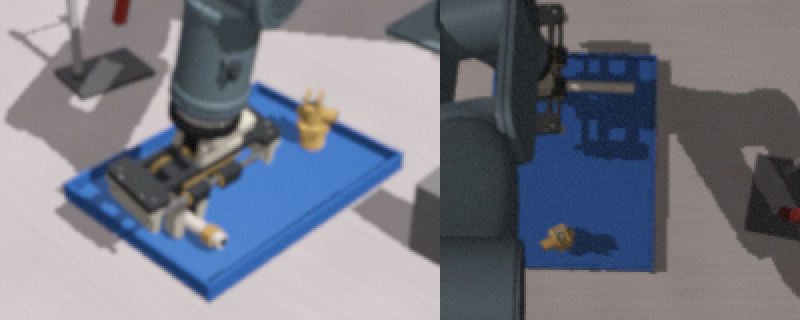

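The tube is low in the tray; its ferrule end shows at scene crop (215,238) and its foot at top crop (633,87), inside the walls. I lower it another 3 mm, open partly, and back off upward along the tool.

>>> send_rows([
  [0.3,0,-0.07,0,0,0,255],
  [0,0,0,0,0,0,255],
  [0,0,0,0,0,0,150],
  [0,0,0,0,0,0,150],
  [0,0,0,0,0,0,150],
  [0,0,0,0,0,0,150],
  [0,0,0,0,0,0,150],
  [0,0,0,0,0,0,150],
  [0,0,0,0,0,0,150],
  [0,0,0,0,0,0,150],
])

```text
clock: 12.25
ee_pos: [0.646, 0.026, 0.0074]
ee_rot: [1.034, 1.028, -1.318]
wrist_force: [-0.3, 0.2, 0.4]
grip_width: 0.415
```

>>> send_rows([
  [-0.5,0,0.1,0,0,0,150],
  [-1,0,0.25,0,0,0,150],
  [-3,0,0.7,0,0,0,150],
  [-4.8,0,1.2,0,0,0,150],
  [-4.8,0,1.2,0,0,0,150],
  [-4.8,0,1.2,0,0,0,150],
  [-4.8,0,1.2,0,0,0,150],
  [0,0,0,0,0,0,150],
])

```text
clock: 13.05
ee_pos: [0.6496, 0.0254, 0.2622]
ee_rot: [1.043, 1.015, -1.308]
wrist_force: [0.2, 0.5, -0.7]
grip_width: 0.412
```

```bash
python3 - <<'E'
from fk import *
q0=[-.3,.1,1.4,-.1,1.6,.3]
# waypoint W: above tray, lever approach orientation
for g in([.45,-.19,.30],[.46,-.21,.2],[.4405,-.309,.135]):
  r=ik(*pose(g,-103,40,-1),[-.3,.44,1.84,-.93,1.1,.6]);print(r[0],r[1])
W,M=pose([.4405+.225*.12*.77,-.309+.974*.12*.77+.02,.135+.12*.64+.08],-103,40,-1);print('W',W)
goto(W,M)
S=shot('scene');P=S['P'];h=S['hsv']
m=(h[...,1]<90)&(h[...,2]>90)&(P[...,2]<.06)&(P[...,2]>.01)&(P[...,0]>.57)&(P[...,0]<.69)&(abs(P[...,1])<.118)
Q=P[m];print(len(Q),Q.min(0),Q.max(0),np.polyfit(Q[:,1],Q[:,0],1),np.median(Q,0))
cv2.imwrite('pics/s5.png',S['img'][160:320,200:420].repeat(2,0).repeat(2,1))
E
```

```text
[-0.0787  0.2244  1.7303 -0.8706  1.4345  0.3881] 3.3084646133829665e-13
[-0.116   0.3452  1.8327 -0.9229  1.2691  0.5455] 1.8263701315190947e-11
[-0.3178  0.4043  1.9396 -1.0761  1.0487  0.6053] 1.229034235494808e-13
W [ 0.458  -0.2132  0.2796]
t 13.05 tcp [0.6496 0.0254 0.2622] q [ 0.0031  0.4317  1.2062 -0.2414  1.4915  0.0287] F [ 0.2359  0.5289 -0.6828] w 0.41228500900423454
[[ 0.0148  0.9998 -0.0096]
 [-0.2383 -0.0058 -0.9712]
 [-0.9711  0.0167  0.2382]]
shift cm [  3.7105 -18.9868  23.7691]
turn [ 0.182  -0.6314 -0.1331]
409 [ 0.6334 -0.0873  0.0103] [0.6536 0.0924 0.0263] [-0.0098  0.6459] [0.6467 0.0083 0.0182]
```

View pics/s5.png

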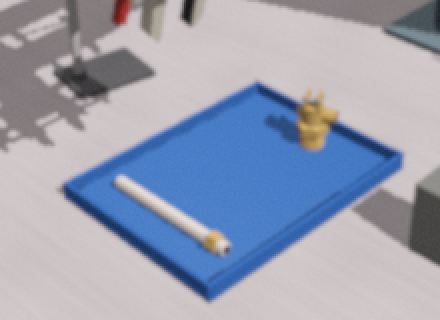

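The tube lies flat and free at x≈0.646, y from -0.088 to 0.092. Now the lever.

>>> send_rows([
  [0.6,-3.2,4.0,0,0,0,150],
  [0.6,-3.2,4.0,0,0,0,150],
  [0.6,-3.2,4.0,0,0,0,150],
  [0.6,-3.2,4.0,0,0,0,150],
  [0.6,-3.2,4.0,0,0,0,150],
  [0.036,-0.126,-0.027,0.036,-0.126,-0.027,150],
  [0,0,0,0.036,-0.126,-0.027,150],
  [0,0,0,0.036,-0.126,-0.027,150],
  [0,0,0,0.036,-0.126,-0.027,150],
  [0,0,0,0.036,-0.126,-0.027,150],
  [0,0,0,0,0,0,150],
])

```text
clock: 14.2
ee_pos: [0.4876, -0.1667, 0.2647]
ee_rot: [0.601, 0.519, -1.723]
wrist_force: [0.9, -0.0, -0.5]
grip_width: 0.41
```

```bash
python3 - <<'E'
from fk import *
# pre-grasp: 9 cm back along tool
x=pose([0,0,0],-103,40,-1)[1][:,0]
t,M=pose(np.array([.4405,-.309,.135])-.10*x,-103,40,-1);print('pre',t);goto(t,M)
E
```

```text
pre [ 0.4545 -0.2485  0.1871]
t 14.2 tcp [ 0.4876 -0.1667  0.2647] q [-0.0069  0.3595  1.6156 -0.8477  1.4876  0.423 ] F [ 0.9021 -0.0435 -0.524 ] w 0.4102565581923584
[[-0.1881  0.9747 -0.1204]
 [-0.7459 -0.2215 -0.6281]
 [-0.6389 -0.0283  0.7687]]
shift cm [11.6894 -1.1984 -0.423 ]
turn [0.024  0.0047 0.0155]
```

>>> send_rows([
  [3,-0.3,-0.1,0.024,0.005,0.015,150],
  [3,-0.3,-0.1,0,0,0,150],
  [3,-0.3,-0.1,0,0,0,150],
  [2.5,-0.3,-0.1,0,0,0,150],
  [0,0,0,0,0,0,150],
  [0,0,0,0,0,0,150],
])

```text
clock: 14.8
ee_pos: [0.457, -0.2495, 0.1923]
ee_rot: [0.636, 0.491, -1.716]
wrist_force: [0.8, -0.1, 0.3]
grip_width: 0.411
```

```bash
python3 - <<'E'
from fk import *
S=shot('wrist','w2.png');P=S['P'];h=S['hsv'];s=monitor.get_state()
M0=Ro.from_rotvec(s['ee_rot']).as_matrix();L=(P-s['ee_pos'])@M0
m=((h[...,0]<8)|(h[...,0]>172))&(h[...,1]>120)&(P[...,2]>.05)&(P[...,2]<.25)&(abs(P[...,1]+.31)<.06)&(abs(P[...,0]-.44)<.06)
for z in np.arange(.07,.22,.01):
    k=m&(abs(P[...,2]-z)<.005);Q=P[k]
    if len(Q)>3:print(round(z,3),len(Q),Q.min(0),np.median(Q,0),Q.max(0),'tool',np.percentile(L[k],[2,98],axis=0)[:,1])
goto()
E
```

```text
0.08 69 [ 0.4494 -0.3166  0.0791] [ 0.4563 -0.2983  0.0826] [ 0.4618 -0.2964  0.085 ] tool [0.0024 0.0143]
0.09 139 [ 0.447  -0.3167  0.0851] [ 0.4551 -0.2977  0.0902] [ 0.4598 -0.2958  0.095 ] tool [0.0002 0.0128]
0.1 149 [ 0.4441 -0.3162  0.0951] [ 0.4521 -0.2974  0.1004] [ 0.457  -0.2951  0.105 ] tool [-0.0026  0.0097]
0.11 145 [ 0.4422 -0.3136  0.105 ] [ 0.449  -0.2966  0.1105] [ 0.4538 -0.2941  0.1149] tool [-0.0052  0.0067]
0.12 145 [ 0.4377 -0.3129  0.115 ] [ 0.4452 -0.296   0.1203] [ 0.4509 -0.294   0.125 ] tool [-0.0096  0.0038]
0.13 148 [ 0.4379 -0.2988  0.1251] [ 0.4441 -0.2958  0.13  ] [ 0.4504 -0.2938  0.1348] tool [-0.0094  0.0028]
0.14 151 [ 0.4378 -0.2983  0.135 ] [ 0.4438 -0.2956  0.14  ] [ 0.45   -0.2935  0.145 ] tool [-0.0093  0.0027]
0.15 159 [ 0.4371 -0.2979  0.145 ] [ 0.4432 -0.2956  0.1502] [ 0.4493 -0.2937  0.155 ] tool [-0.0092  0.0018]
0.16 171 [ 0.4372 -0.2979  0.155 ] [ 0.4431 -0.2955  0.1601] [ 0.449  -0.2935  0.1649] tool [-0.0099  0.0018]
0.17 194 [ 0.4332 -0.3145  0.165 ] [ 0.443  -0.2955  0.1704] [ 0.4491 -0.2933  0.175 ] tool [-0.0112  0.0027]
0.18 272 [ 0.4316 -0.3186  0.1751] [ 0.4406 -0.2951  0.1802] [ 0.4488 -0.2926  0.1849] tool [-0.0151  0.0027]
0.19 246 [ 0.4203 -0.3034  0.185 ] [ 0.4413 -0.2949  0.1893] [ 0.4763 -0.2534  0.195 ] tool [-0.0158  0.0017]
0.2 277 [ 0.4274 -0.3178  0.1952] [ 0.4394 -0.2954  0.2007] [ 0.4762 -0.2534  0.2035] tool [-0.0155  0.019 ]
t 14.85 tcp [ 0.4577 -0.2492  0.1928] q [-0.1686  0.366   1.8072 -0.9411  1.2321  0.5243] F [ 0.574  -0.4739  0.3021] w 0.4145258567317581
[[-0.1683  0.9734 -0.1555]
 [-0.7446 -0.2289 -0.627 ]
 [-0.6459  0.0103  0.7633]]
```

View pics/w2.png

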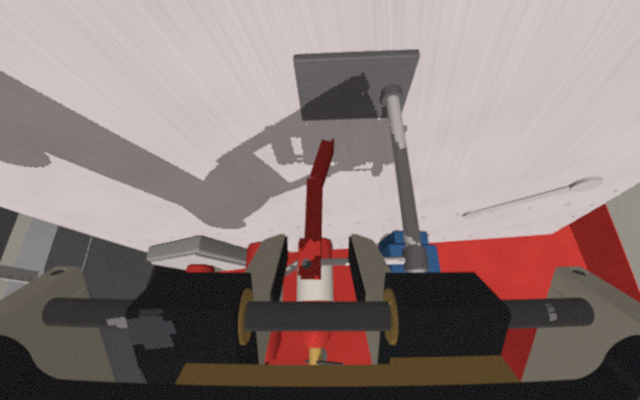

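The lever hangs between the fingers at u≈315, v=140-280, with its jaw-direction centre within 4 mm. I advance and close.

>>> send_rows([
  [2,-0.05,-0.1,0,0,0,150],
  [2,-0.05,-0.1,0,0,0,150],
  [2,0,-0.1,0,0,0,150],
  [2,0,-0.1,0,0,0,150],
  [1.7,0,0,0,0,0,150],
  [0,0,0,0,0,0,150],
])

```text
clock: 15.45
ee_pos: [0.4407, -0.3189, 0.1261]
ee_rot: [0.634, 0.491, -1.716]
wrist_force: [-0.7, -0.3, 0.4]
grip_width: 0.41
```

>>> send_rows([
  [0,0,0,0,0,0,255],
  [0,0,0,0,0,0,255],
  [0,0,0,0,0,0,255],
  [0,0,0,0,0,0,255],
  [0,0,0,0,0,0,255],
  [0,0,0,0,0,0,255],
  [0,0,0,0,0,0,255],
  [0,0,0,0,0,0,255],
])

```text
clock: 16.25
ee_pos: [0.4411, -0.3187, 0.1267]
ee_rot: [0.634, 0.489, -1.714]
wrist_force: [1.4, 2.9, 3.4]
grip_width: 0.139
```

```bash
python3 - <<'E'
from fk import *
s=monitor.get_state()
goto(s['ee_pos']+np.array([0,0,.012]))
M=Ro.from_rotvec(s['ee_rot']).as_matrix();print('away',M.T@(-np.array([.988,-.158,0]))*6.5)
S=shot('wrist');P=S['P'];h=S['hsv']
S2=shot('scene','s6.png');cv2.imwrite('pics/s6.png',S2['img'][90:240,180:360].repeat(3,0).repeat(3,1))
E
```

```text
t 16.25 tcp [ 0.4411 -0.3187  0.1267] q [-0.3107  0.4453  1.8999 -1.0735  1.048   0.6188] F [1.3882 2.8691 3.4337] w 0.13858134266397246
[[-0.1682  0.9736 -0.1541]
 [-0.7458 -0.2279 -0.626 ]
 [-0.6446  0.0096  0.7644]]
shift cm [-0.7736  0.0115  0.9173]
away [ 0.3142 -6.4868  0.3466]
```

View pics/s6.png

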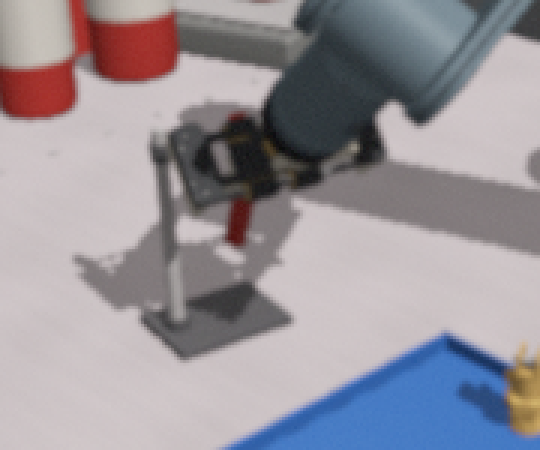

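Grip opening is 12.9 mm, which matches the lever depth. I lift 12 mm, then slide off towards the tip.

>>> send_rows([
  [-0.2,0,0.23,0,0,0,255],
  [-0.2,0,0.23,0,0,0,255],
  [-0.2,0,0.23,0,0,0,255],
  [-0.17,0,0.23,0,0,0,255],
  [0,0,0,0,0,0,255],
  [0,0,0,0,0,0,255],
])

```text
clock: 16.95
ee_pos: [0.4405, -0.3186, 0.1382]
ee_rot: [0.634, 0.49, -1.715]
wrist_force: [-0.9, 0.3, -1.3]
grip_width: 0.138
```

```bash
python3 - <<'E'
from fk import *
goto([.4411,-.3187,.1387])
S=shot('scene');P=S['P'];h=S['hsv']
red=((h[...,0]<8)|(h[...,0]>172))&(h[...,1]>130)&(abs(P[...,0]-.44)<.05)&(abs(P[...,1]+.31)<.04)&(P[...,2]<.25)
Q=P[red];print(len(Q),Q.min(0),Q.max(0))
E
```

```text
t 16.95 tcp [ 0.4405 -0.3186  0.1382] q [-0.3112  0.4256  1.8922 -1.059   1.0613  0.5905] F [-0.8816  0.2897 -1.2986] w 0.138045944384132
[[-0.169   0.9735 -0.1542]
 [-0.7452 -0.2286 -0.6265]
 [-0.6451  0.009   0.764 ]]
shift cm [-0.0361  0.0574  0.032 ]
76 [ 0.4473 -0.3217  0.0891] [ 0.4641 -0.2951  0.2109]
```

>>> send_rows([
  [0.06,-1.2,0.07,0,0,0,255],
  [0.06,-1.2,0.07,0,0,0,255],
  [0.06,-1.2,0.07,0,0,0,255],
  [0.06,-1.2,0.07,0,0,0,255],
  [0.06,-1.2,0.07,0,0,0,255],
  [0.06,-1.2,0.07,0,0,0,255],
  [0,0,0,0,0,0,255],
])

```text
clock: 17.7
ee_pos: [0.3672, -0.307, 0.1384]
ee_rot: [0.633, 0.491, -1.716]
wrist_force: [0.4, -0.9, -0.6]
grip_width: 0.139
```

```bash
python3 - <<'E'
from fk import *
s=monitor.get_state();c=s['ee_pos']
S=shot('scene','s7.png');P=S['P'];h=S['hsv']
red=((h[...,0]<8)|(h[...,0]>172))&(h[...,1]>130)&(abs(P[...,0]-c[0])<.05)&(abs(P[...,1]-c[1])<.05)&(P[...,2]<.28)
Q=P[red];print(len(Q),Q.min(0),np.median(Q,0),Q.max(0))
cv2.imwrite('pics/s7.png',S['img'][90:240,180:360].repeat(3,0).repeat(3,1))
goto([c[0],c[1],.3])
# lay targets
for al in(130,120,110,100):
    r=ik(*pose([.555,0,.03],-90,al,-1),[-.5,.6,1.8,.6,1.1,-.7]);print(al,r[0],r[1],r[2].min())
t,M=pose([.5,-.1,.3],-90,130,-1);goto(None,M)
E
```

```text
76 [ 0.375 -0.31   0.088] [ 0.381  -0.2933  0.1139] [ 0.3891 -0.2838  0.1377]
t 17.75 tcp [ 0.3685 -0.3074  0.1386] q [-0.3382  0.3261  2.0657 -1.1116  1.01    0.6559] F [ 0.5104  0.6213 -1.6658] w 0.14442279083663598
[[-0.1691  0.9735 -0.1539]
 [-0.7452 -0.2284 -0.6265]
 [-0.6451  0.0088  0.7641]]
shift cm [-10.4143   0.0049  12.3337]
130 [-0.5703  0.6582  1.6951  0.6017  1.2724 -0.8963] 4.912181772454005e-12 0.8848997629509139
120 [-0.4962  0.578   1.7318  0.5023  1.1512 -0.7789] 2.800179468293232e-14 0.8482138653215268
110 [-0.4082  0.5167  1.7589  0.3724  1.0409 -0.6262] 3.8078779069440273e-10 0.8208877867245179
100 [-0.3083  0.4781  1.7756  0.2046  0.9513 -0.4327] 6.281121329277221e-12 0.731346755156268
t 17.75 tcp [ 0.3685 -0.3074  0.1386] q [-0.3382  0.3261  2.0657 -1.1116  1.01    0.6559] F [ 0.5104  0.6213 -1.6658] w 0.14442279083663598
[[-0.1691  0.9735 -0.1539]
 [-0.7452 -0.2284 -0.6265]
 [-0.6451  0.0088  0.7641]]
turn [-0.2557  1.5612  0.0123]
```

View pics/s7.png

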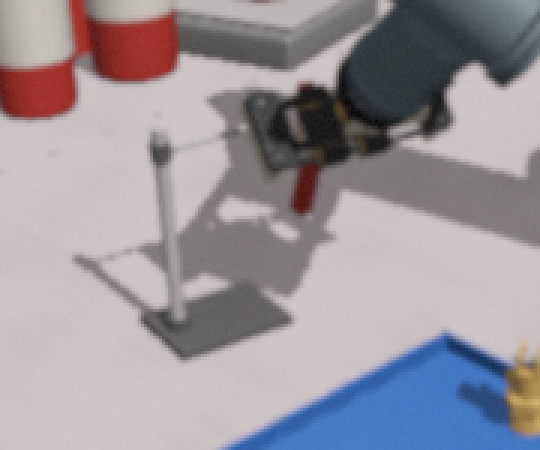

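The lever is off the hook and still held. I raise it, carry it over the tray and pitch it level.

>>> send_rows([
  [-2.6,0,3.08,0,0,0,255],
  [-2.6,0,3.08,0,0,0,255],
  [-2.6,0,3.08,0,0,0,255],
  [-2.6,0,3.08,0,0,0,255],
  [-3.25,1.4,-2.76,0,0,0,255],
  [-3.25,1.4,-2.76,0,0,0,255],
  [-3.25,1.4,-2.76,0,0,0,255],
  [-3.25,1.4,-2.76,0,0,0,255],
  [-3.25,1.4,-2.76,0,0,0,255],
  [-3.25,1.4,-2.76,0,0,0,255],
  [-3.25,1.4,-2.76,0,0,0,255],
  [-3.25,1.4,-2.76,0,0,0,255],
])

```text
clock: 18.95
ee_pos: [0.5561, 0.0013, 0.2995]
ee_rot: [0.634, 0.49, -1.714]
wrist_force: [1.4, -0.9, -1.5]
grip_width: 0.138
```

>>> send_rows([
  [0,0,0,-0.022,0.14,0,255],
  [0,0,0,-0.022,0.14,0,255],
  [0,0,0,-0.022,0.14,0,255],
  [0,0,0,-0.022,0.14,0,255],
  [0,0,0,-0.022,0.14,0,255],
  [0,0,0,-0.022,0.14,0,255],
  [0,0,0,-0.022,0.14,0,255],
  [0,0,0,-0.022,0.14,0,255],
  [0,0,0,-0.022,0.14,0,255],
  [0,0,0,-0.022,0.14,0,255],
  [0,0,0,-0.022,0.14,0,255],
  [0,0,0,0,0,0,255],
])

```text
clock: 20.15
ee_pos: [0.5544, -0.0041, 0.2965]
ee_rot: [1.706, 1.69, -0.832]
wrist_force: [0.7, 0.1, -2.0]
grip_width: 0.146
```

```bash
python3 - <<'E'
from fk import *
c=monitor.get_state()['ee_pos']
for n in('scene','top'):
    S=shot(n);P=S['P'];h=S['hsv']
    red=((h[...,0]<8)|(h[...,0]>172))&(h[...,1]>130)&(abs(P[...,0]-c[0])<.08)&(abs(P[...,1]-c[1])<.12)&(abs(P[...,2]-c[2])<.1)
    Q=P[red];
    if len(Q):
        print(n,len(Q),Q.min(0),np.median(Q,0),Q.max(0))
        for y in np.arange(-.12,.12,.02):
            q=Q[abs(Q[:,1]-c[1]-y)<.01]
            if len(q)>3:print(round(y+c[1],3),len(q),q.min(0),q.max(0))
t,M=pose([.555,0,.06],-90,130,-1);goto(t,M)
E
```

```text
scene 199 [ 0.546  -0.0761  0.2908] [0.5637 0.0168 0.3104] [0.5751 0.0488 0.3204]
-0.084 4 [ 0.5511 -0.0761  0.2976] [ 0.5586 -0.0741  0.3112]
-0.064 20 [ 0.546  -0.0734  0.2963] [ 0.5612 -0.0553  0.3193]
-0.024 12 [ 0.5463 -0.0286  0.3156] [ 0.5562 -0.0143  0.3204]
-0.004 33 [ 0.5518 -0.0137  0.2937] [0.5634 0.0059 0.3172]
0.016 61 [0.555  0.0066 0.2949] [0.568  0.0255 0.3166]
0.036 65 [0.5612 0.0262 0.2908] [0.5749 0.0458 0.3152]
top 165 [ 0.5437 -0.0335  0.292 ] [0.5596 0.0075 0.3176] [0.5728 0.0444 0.3937]
-0.024 38 [ 0.5437 -0.0335  0.3139] [ 0.5636 -0.0141  0.3937]
-0.004 42 [ 0.5504 -0.0119  0.293 ] [0.5622 0.0052 0.3227]
0.016 45 [0.5527 0.0074 0.2927] [0.5679 0.0247 0.322 ]
0.036 40 [0.559  0.0269 0.292 ] [0.5728 0.0444 0.3203]
t 20.25 tcp [ 0.555  -0.0018  0.2988] q [-0.5793  0.3518  1.4055  0.5609  1.765  -0.5573] F [ 0.2155 -0.3224 -1.6921] w 0.14205619515838225
[[-0.0019  0.9998 -0.0204]
 [ 0.6249 -0.0147 -0.7805]
 [-0.7807 -0.0143 -0.6248]]
shift cm [20.6607  0.3453 14.7344]
turn [-0.0204  0.0231  0.0017]
```

The lever is level, z from 0.291 to 0.320 and y from -0.076 to 0.049. I lower it most of the way.

>>> send_rows([
  [3.55,0.12,2.55,0,0,0,255],
  [3.55,0.12,2.55,0,0,0,255],
  [3.55,0.12,2.55,0,0,0,255],
  [3.55,0.12,2.55,0,0,0,255],
  [3.55,0.12,2.55,0,0,0,255],
  [3.4,0.1,2.4,0,0,0,255],
  [0,0,0,0,0,0,255],
  [0,0,0,0,0,0,255],
])

```text
clock: 21.05
ee_pos: [0.5595, 0.0148, 0.0411]
ee_rot: [1.696, 1.688, -0.825]
wrist_force: [-0.9, -0.0, -0.8]
grip_width: 0.143
```

```bash
python3 - <<'E'
from fk import *
c=monitor.get_state()['ee_pos']
S=shot('scene');P=S['P'];h=S['hsv']
red=((h[...,0]<8)|(h[...,0]>172))&(h[...,1]>130)&(abs(P[...,0]-c[0])<.08)&(abs(P[...,1]-c[1])<.12)&(abs(P[...,2]-c[2])<.1)
Q=P[red];print(len(Q),Q.min(0),Q.max(0))
for y in np.arange(-.08,.08,.02):
    q=Q[abs(Q[:,1]-c[1]-y)<.01]
    if len(q)>3:print(round(y+c[1],3),len(q),q.min(0),q.max(0))
goto([.558,.012,.012])
E
```

```text
150 [ 0.5529 -0.0559  0.0363] [0.58   0.0672 0.0656]
-0.045 12 [ 0.5567 -0.0527  0.0395] [ 0.5673 -0.0432  0.0543]
-0.005 15 [ 0.5529 -0.0092  0.06  ] [0.5609 0.0043 0.0656]
0.015 29 [0.5554 0.0054 0.0541] [0.5679 0.0246 0.0624]
0.035 46 [0.5606 0.026  0.043 ] [0.5728 0.0447 0.0612]
0.055 44 [0.565  0.0461 0.0363] [0.5798 0.0639 0.0611]
t 21.1 tcp [0.5603 0.0141 0.042 ] q [-0.5523  0.622   1.6744  0.5857  1.295  -0.8331] F [-0.2148  0.378   0.2781] w 0.14092946340999626
[[-0.0004  0.9999 -0.0142]
 [ 0.6251 -0.0108 -0.7805]
 [-0.7805 -0.0092 -0.625 ]]
shift cm [ 2.2134 -0.1981  2.0414]
```

>>> send_rows([
  [0.8,0,0.64,0,0,0,255],
  [0.8,0,0.64,0,0,0,255],
  [0.4,0,0.32,0,0,0,255],
  [0.2,0,0.16,0,0,0,255],
  [0,0,0,0,0,0,255],
  [0,0,0,0,0,0,255],
  [0,0,0,0,0,0,255],
])

```text
clock: 21.8
ee_pos: [0.5586, 0.0137, 0.0118]
ee_rot: [1.699, 1.687, -0.826]
wrist_force: [0.2, -0.5, -1.2]
grip_width: 0.14
```

```bash
python3 - <<'E'
from fk import *
c=monitor.get_state()['ee_pos']
S=shot('scene');P=S['P'];h=S['hsv']
red=((h[...,0]<8)|(h[...,0]>172))&(h[...,1]>130)&(abs(P[...,0]-c[0])<.08)&(abs(P[...,1]-c[1])<.12)&(abs(P[...,2]-c[2])<.1)
Q=P[red];print(len(Q),Q.min(0),Q.max(0))
goto()
cv2.imwrite('pics/s8.png',S['img'][170:310,200:420].repeat(3,0).repeat(3,1))
E
```

```text
148 [ 0.55   -0.0579  0.0121] [0.581  0.0681 0.0378]
t 21.85 tcp [0.5587 0.0137 0.0118] q [-0.5549  0.667   1.6895  0.5956  1.248  -0.8668] F [ 0.4142 -0.6507 -0.5945] w 0.14067233735369122
[[-0.0012  0.9998 -0.0174]
 [ 0.6266 -0.0129 -0.7792]
 [-0.7793 -0.0118 -0.6265]]
```

View pics/s8.png

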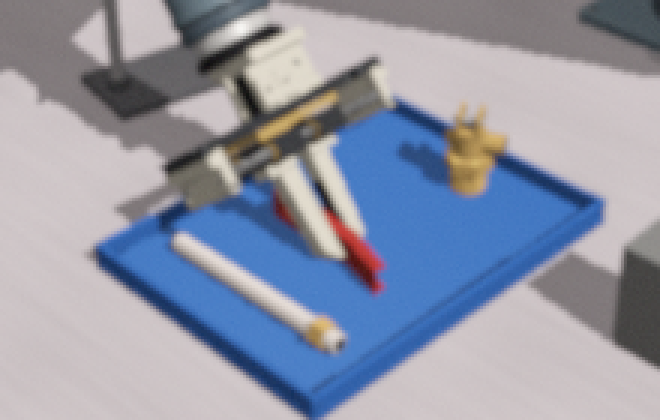

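The lever lies low in the tray, ending at crop (375,285). It is clear of the tube at (255,290) and the valve at (470,160). I go 2-3 mm lower, release and retract upward.

>>> send_rows([
  [0.2,0,0.16,0,0,0,255],
  [0,0,0,0,0,0,255],
  [0,0,0,0,0,0,150],
  [0,0,0,0,0,0,150],
  [0,0,0,0,0,0,150],
  [0,0,0,0,0,0,150],
  [0,0,0,0,0,0,150],
  [0,0,0,0,0,0,150],
  [0,0,0,0,0,0,150],
  [0,0,0,0,0,0,150],
])

```text
clock: 22.85
ee_pos: [0.5572, 0.0148, 0.0103]
ee_rot: [1.699, 1.691, -0.825]
wrist_force: [-4.4, -0.2, 7.8]
grip_width: 0.414
```

>>> send_rows([
  [-0.4,0,-0.3,0,0,0,150],
  [-0.8,0,-0.6,0,0,0,150],
  [-1.6,0,-1.3,0,0,0,150],
  [-3.5,0,-2.8,0,0,0,150],
  [-3.8,0,-3,0,0,0,150],
  [-3.8,0,-3,0,0,0,150],
  [-3.8,0,-3,0,0,0,150],
  [-3.8,0,-3,0,0,0,150],
  [0,0,0,0,0,0,150],
  [0,0,0,0,0,0,150],
])

```text
clock: 23.85
ee_pos: [0.5621, 0.0112, 0.2847]
ee_rot: [1.698, 1.683, -0.825]
wrist_force: [-1.0, 0.4, -0.7]
grip_width: 0.406
```

```bash
python3 - <<'E'
from fk import *
S=shot('scene');P=S['P'];h=S['hsv']
red=((h[...,0]<8)|(h[...,0]>172))&(h[...,1]>130)&(abs(P[...,0]-.56)<.08)&(abs(P[...,1])<.12)&(P[...,2]<.1)
Q=P[red];print('lever',len(Q),Q.min(0),Q.max(0))
for y in np.arange(-.06,.08,.02):
    q=Q[abs(Q[:,1]-y)<.01]
    if len(q)>3:print(round(y,3),len(q),q.min(0),q.max(0))
m=(h[...,1]<90)&(h[...,2]>90)&(P[...,2]<.06)&(P[...,2]>.01)&(P[...,0]>.62)&(P[...,0]<.68)&(abs(P[...,1])<.118)
Q=P[m];print('tube',len(Q),Q.min(0),Q.max(0))
rg=lambda a,b,c,d,e,f:(P[...,0]>a)&(P[...,0]<b)&(P[...,1]>c)&(P[...,1]<d)&(P[...,2]>e)&(P[...,2]<f)
for n,k in(('valve',rg(.1,.5,-.12,.15,.04,.12)),('lens',(h[...,0]>55)&(h[...,0]<90)&(h[...,1]>80)&rg(.3,1,0,.6,-.02,.04)),('black',rg(.4,.5,.31,.4,.105,.2))):
    Q=P[k];print(n,len(Q),np.median(Q,0))
goto()
cv2.imwrite('pics/s9.png',S['img'][170:310,200:420].repeat(3,0).repeat(3,1))
E
```

```text
lever 321 [ 0.55   -0.0613  0.0023] [0.5785 0.0639 0.0293]
-0.06 34 [ 0.55   -0.0613  0.0023] [ 0.568  -0.05    0.0291]
-0.04 50 [ 0.551  -0.0492  0.0028] [ 0.5686 -0.03    0.0293]
-0.02 52 [ 0.555  -0.0299  0.0106] [ 0.568  -0.0107  0.0292]
0.0 57 [ 0.5562 -0.0099  0.0104] [0.5683 0.0099 0.029 ]
0.02 55 [0.5563 0.0104 0.0092] [0.5693 0.0288 0.0287]
0.04 47 [0.5624 0.0301 0.0104] [0.575  0.0498 0.0292]
0.06 26 [0.5629 0.0509 0.0106] [0.5785 0.0639 0.0283]
tube 408 [ 0.6326 -0.0885  0.0101] [0.6547 0.0931 0.0265]
valve 230 [0.4216 0.0261 0.0576]
lens 294 [0.6738 0.3069 0.0062]
black 95 [0.4676 0.3435 0.1193]
t 23.9 tcp [0.5615 0.0116 0.2832] q [-0.5552  0.3638  1.4276  0.5678  1.7238 -0.5582] F [-0.9793 -0.2247 -1.2427] w 0.41246269408927816
[[-0.0011  0.9998 -0.0174]
 [ 0.6261 -0.0128 -0.7796]
 [-0.7797 -0.0118 -0.626 ]]
```

View pics/s9.png

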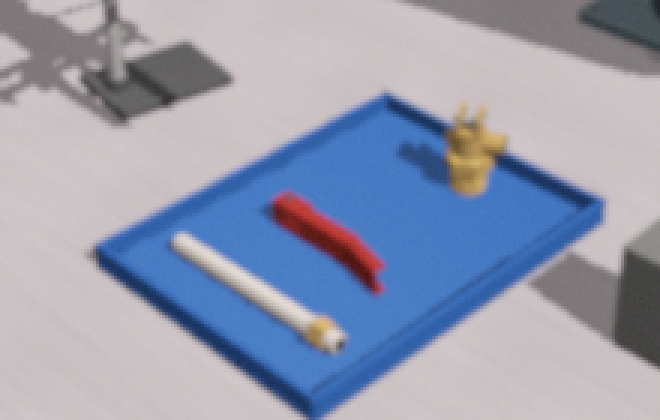

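Both parts lie flat and free in the tray: lever at crop (275-380, 200-290), tube at (180-340, 240-345). The valve, lens and black tube have not moved.

```bash
python3 -c "
from h import *
print(ticket.hand_in())"
```

```text
the job is handed in; nothing more can be done
None
```

Both parts are lying flat and let go on the tray floor, and I handed the job in at about 24 s on the robot's clock. No verdict was reported.

- **Tube:** I drew it up out of the well, carried it over, pitched it level and lowered it into the tray. I let go with its axis about 12 mm above where it rests, because the fingertips reached the floor first. It lies at x ≈ 0.646 m, y from -0.09 to 0.09 m, with its top at 0.0265 m.
- **Lever:** I lifted it 12 mm, slid it off the hook tip, pitched it level and lowered it until it touched the floor. It lies on its side at x ≈ 0.56 m, y from -0.06 to 0.06 m, level, with its top edge at about 0.029 m.
- **Other parts:** the valve, lens and black tube measured within about 2 mm of where they started.
- **Forces:** the highest wrist reading reported was about 9 N, when the fingertips met the tray floor as I released the lever.

No check failed. Camera heights read 1–3 mm off here and there, for example a lowest lever point of 0.002 m where the tray floor is at 0.005 m.

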